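# Fit the amber filter glass in its cell and screw the retaining ring snug

## Robot

A 7-joint arm with a two-finger parallel gripper is mounted at the origin on the work surface. World frame = base frame: x ahead of the robot, y to its left, z up, the work surface at z = 0. Lengths are in mm, angles in rad, forces in N, time in s.
With the tool pointing down it reaches from about 425 to 925 mm from the base axis. Payload 6.8 kg.
Tool frame: the origin (TCP) lies midway between the tips of the shut fingers; the grasp point (between the pads) lies 19 mm behind it; z points along the fingers, y is the line along which they close (so a half turn about z gives the same grasp; the last joint's range is limited). The gripper opens to 85 mm and grips with 20 to 120 N. Pads are 22 mm wide; open, the fingers measure 114 mm over their backs; the gripper's body (76 mm by 85 mm) begins 54 mm behind the grasp point. The pads swing forward as they close: fully open they stand 13 mm farther back than shut.
Start: joints at [1.102, 0.477, 0.022, 1.555, -0.011, 1.109, -0.083], TCP at [238.3, -631.554, 231.308] pointing down, gripper open.
Joint ranges: [-2.96, 2.96], [-0.34, 2.1], [-1.41, 1.46], [0.24, 2.44], [-1.37, 4.51], [0.17, 1.92], [-2.96, 2.96]. Speed limits (rad/s): [2.39, 2.39, 3.14, 3.14, 3.14, 3.14, 3.14].

## Interface

Orientations are given as [roll, pitch, yaw] about the fixed x, y, z axes, in that order (R = Rz(yaw) Ry(pitch) Rx(roll)).
In Python, from rig import robot, claw, readout, vision gives the robot as it stands. Calls block until the motion is done:
- robot.move_pose(position, orientation): joint-space move of the TCP to a pose.
- robot.movel(position, rotation=None, speed=150): straight line of the TCP; rotation=None keeps the orientation; speed is the mean speed in mm/s.
- robot.move_joints(angles): joint-space move.
- claw.command_gripper(opening, effort=None): opening from 0.0 (shut) to 1.0 (fully open); effort is the grip in N (None keeps the last); returns when the fingers have stopped.
- robot.hold(seconds).
- robot.ik(position, orientation): joint angles nearest the present ones, or None.
- readout.state(): the state.
- vision.read_camera(name): name is "scene" or "side" or "wrist"; returns (picture, depth): 384x512x3 uint8, red, green, blue; 384x512 float32, mm along the optical axis (not along the pixel's ray), 0 where there is no reading.
- vision.camera_model(name): a dict with "camera_matrix" (3x3 intrinsics, pixels), "dist" ([k1, k2, p1, p2, k3] as OpenCV has them; the pictures are not rectified), "extrinsics" (4x4, takes a point from camera to world coordinates); the wrist camera has in their place "mount" (4x4, takes a point from camera to tool coordinates, whose origin is the TCP and whose axes are the flange's). Camera axes: x right, y up, looking along -z (the intrinsics and any distortion apply to the point x, -y, -z); pixel columns grow to the right and rows downward; lengths in mm; the calibration is good to about 2 mm. A picture is of the moment at which its call begins: read the wrist's pose just before it. camera_model takes no time and is no camera call.
A pose or a line that the arm cannot do raises robot.IKError and nothing moves.
- robot.hand_in(): hands the job in; it is judged then, once.
The state is a dict: "t": time; "joints": joint angles; "dq": joint speeds; "joint_efforts": joint torques, N m; "eef_pos": TCP position; "ee_rot": TCP orientation; "wrist_force": force on the tool from outside, world axes, zero at the start; "wrist_torque": the same for the moment, N m; "gripper_width": opening from 0.0 (shut) to 1.0 (fully open); "grip_force": force on a finger pad.
Only numpy, scipy, OpenCV 4.12 (cv2) and the standard library are available. Lean on these libraries where they do the work, as an engineer would, in place of code of your own. Each camera call takes 0.05 s, during which the arm holds its last target. There are 200 camera calls.

## Task

Lay the amber filter glass flat in the open round cell on the stand, dome up, then put the metal retaining ring over it and screw it down clockwise until it is snug, so that it keeps the glass pressed on its sprung seat by itself once you let go. Be gentle: do not drop the glass in from a height or overtighten the ring, as the glass cracks, and leave the green glass and the other things on the bench where they are.

Things in the scene. Friction and masses are not known exactly. Their poses are not given: they have to be found in the camera images.
- cell: Fixed stand with the round filter cell on top: 110 mm square dark foot 14 mm thick, grey drum of 80 mm diameter up to 28 mm, then a black tube, 54 mm outer and 42 mm inner diameter, rim 56 mm above the table, with a coarse thread outside (66 mm diameter). Origin: on the axis at table height; z up; +x points at one thread entry gap.
- cell_rim (a point): Centre of the cell's mouth at rim height (56 mm over the table), axes as the cell. A white sprung seat (39 mm wide) inside carries the glass: unloaded it lies 5 to 8.5 mm below the rim, differing each time; spring 14 N per mm, 5 mm travel. A seated glass thus stands 3.5 to 7 mm proud of the rim.
- cell_gap (a point): Point at rim height, 29 mm from the axis along the cell's +x, over one of three 30-degree entry gaps in the thread (others at 120 and 240 degrees; white marks on the drum). Ribs run clockwise (seen from above) from the gaps: underside 6 mm below the rim 15 degrees past a gap's centre, 7 mm lower 75 degrees on; a stop ends the turn at about 88 degrees. No lower rib.
- amber_glass: Loose amber (orange) filter glass: disc of 40 mm diameter, edge 12 mm thick, bottom edge bevelled 2 mm, 3 mm dome on top; 37 g. Lies flat. Origin: centre of its underside; z up. Fits the cell with 1 mm play all round; hold it by the top 4 to 5 mm of its edge so that the rest can enter. Cracks if pressed on the cell or by the ring with over 25 N.
- ring: Loose aluminium retaining ring, 76 mm diameter, 90 g, lying tabs up: 5 mm flange with a 30 mm hole, flange top 25 mm above the underside; skirt below it 20 mm deep, 70 mm inner diameter. Origin: on the axis at the underside; z up. Put over the cell with pins in the gaps, its flange rests on the glass; clockwise turning draws it down; friction holds it when let go.
- ring_pin (a point): Inner tip of one of the ring's three inward pins (5 mm thick, centre 3.5 mm above the underside, round tips 29 mm from the axis), on the ring's +x; others at 120 and 240 degrees; white marks on the flange. About 10 degrees of freedom either way in the gaps. The glass resists after 25 to 65 degrees of turn: torque rises to 0.1 N m and more; snug (5 to 15 N) is 0.4 to 1.1 mm, 4 to 12 degrees further.
- ring_tabs (a point): Middle between the ring's two upright orange grip tabs, 36 mm above its underside, axes as the ring. The tabs stand on the flange at the ring's +y and -y, 22 mm wide along x, 4 mm thick, 21 mm tall (tops 46 mm above the underside); outer faces 50 mm apart along y.
- green_glass: A green filter glass of the same shape and size, not to be used: leave it where it lies. Origin: centre of its underside.
- mug: White mug, 80 mm diameter, 95 mm high, a bystander; origin: centre of its underside.
- funnel: Orange funnel standing mouth down, 90 mm diameter, 95 mm high, a bystander; origin: centre of its underside.
- beaker: Clear plastic beaker, 84 mm diameter, 120 mm high, a bystander; origin: centre of its underside.
- bowl: Steel bowl, 150 mm diameter, 60 mm high, a bystander; origin: centre of its underside.
- jar: Glass jar with black cap, 60 mm diameter, 80 mm high, a bystander; origin: centre of its underside.
- screwdriver: Screwdriver lying on the table in front of the cell, a bystander; origin: the middle of its underside.
Not all that is in view belongs to the job. Several things look just like the amber_glass: the one meant starts farthest from the robot's base.

How it is judged (in metres and radians):
On the way, in this order (a step that is already met when the one before it is completed fails the run):
1. the amber glass lies flat on the seat inside the cell (horizontal distance between amber_glass and cell_rim below 0.003 m and z of amber_glass in the frame of cell_rim below -0.0045 m and angle between amber_glass's own z axis and vertical below 0.08 rad and contact force between the fingers and amber_glass below 0.1 N), for 0.2 s.
2. the ring, screwed on the cell and let go, presses on the glass by itself (horizontal distance between ring and cell_rim below 0.004 m and z of ring in the frame of cell_rim below -0.012 m and contact force between ring and amber_glass above 4 N and contact force between the fingers and ring below 0.1 N), for 0.2 s.
At the end, for the whole second after the job is handed in: The amber glass lies flat (0.08 rad), dome up, within 3 mm of the cell's axis, underside at least 4.5 mm below the rim; the ring is level (0.06 rad) within 4 mm of the axis, underside at least 12 mm below the rim, and alone presses the glass with over 4 N; both at rest (horizontal distance between amber_glass and cell_rim below 0.003 m and z of amber_glass in the frame of cell_rim below -0.0045 m and angle between amber_glass's own z axis and vertical below 0.08 rad and horizontal distance between ring and cell_rim below 0.004 m and z of ring in the frame of cell_rim below -0.012 m and angle between ring's own z axis and vertical below 0.06 rad and contact force between ring and amber_glass above 4 N and linear speed of each of ring, amber_glass below 0.01 m/s); the robot touches nothing.
It fails at once if the glass is cracked: pressed by the ring or against the cell with more than 25 N (contact force between any of ring, cell and amber_glass above 25 N).
It fails at once if the green glass or another bystander is moved by more than 30 mm (distance of any of green_glass, mug, funnel, beaker, bowl, jar, screwdriver from where it was at the start of the episode above 0.03 m).
It also fails if it takes over 62 s, if anything falls off the work surface, if the arm or the gripper's body presses on something with over 40 N, if the wrist force passes 120 N, or if a joint passes its speed limit or range.

## Working session

There is one attempt and no reset: what is moved stays moved. The work goes in short steps, each a Python script; the robot and the scene stay as the last script left them, time stands still between calls to the robot, and variables do not carry over. Pictures are saved under pics/ and viewed, at most 10 in all, crops included, and the job is handed in when it is done.

```bash
mkdir -p pics; ls
cat > h.py <<'E'
import numpy as np, cv2
from rig import robot, claw, readout, vision
from scipy.spatial.transform import Rotation as R
def snap(name, f=None):
    s=readout.state(); im,d=vision.read_camera(name); m=vision.camera_model(name)
    if name=='wrist':
        T=np.eye(4); T[:3,:3]=R.from_euler('xyz',s['ee_rot']).as_matrix(); T[:3,3]=s['eef_pos']
        E=T@np.array(m['mount'])
    else: E=np.array(m['extrinsics'])
    if f: cv2.imwrite('pics/'+f,im[:,:,::-1])
    return im,d,np.array(m['camera_matrix']),np.array(m['dist']),E
def ray(px,K,D,E):
    p=cv2.undistortPoints(np.float64(px).reshape(-1,1,2),K,D)[:,0]
    v=np.c_[p[:,0],-p[:,1],-np.ones(len(p))]
    return E[:3,3], v@E[:3,:3].T
def plane(px,z,K,D,E):
    o,v=ray(px,K,D,E); return o+v*((z-o[2])/v[:,2])[:,None]
def cloud(d,K,D,E):
    v,u=np.mgrid[:d.shape[0],:d.shape[1]]
    o,r=ray(np.c_[u.ravel(),v.ravel()],K,D,E)
    return (o+r*d.reshape(-1,1)).reshape(*d.shape,3)
def proj(P,K,D,E):
    q=(np.atleast_2d(P)-E[:3,3])@E[:3,:3]; q=q*[1,-1,-1]
    return cv2.projectPoints(q,np.zeros(3),np.zeros(3),K,D)[0][:,0]
E
python3 - <<'E'
from h import *
a=snap('scene');b=snap('side')
for n,x in (('scene',a),('side',b)):
    np.savez(n+'.npz',im=x[0],d=x[1],K=x[2],D=x[3],E=x[4]); print(n,x[4].round(2).tolist(),x[2][0,0])
cv2.imwrite('pics/a.png',np.hstack([cv2.resize(x[0],(400,300)) for x in(a,b)])[:,:,::-1])
cv2.imwrite('pics/s.png',cv2.resize(a[0],(800,600),interpolation=cv2.INTER_CUBIC)[:,:,::-1])
print(readout.state())
E
```

```text
pics
scene [[-0.59, -0.65, 0.48, 1207.04], [0.81, -0.47, 0.35, 462.63], [0.0, 0.59, 0.81, 1188.64], [0.0, 0.0, 0.0, 1.0]] 496.412264343689
side [[-0.87, 0.37, -0.34, 192.73], [-0.5, -0.66, 0.56, 572.06], [-0.02, 0.65, 0.76, 867.47], [0.0, 0.0, 0.0, 1.0]] 363.84956894450124
{'t': 0.1, 'joints': array([ 1.10187724,  0.47773976,  0.02233743,  1.55632964, -0.01151208,
        1.10928681, -0.08308837]), 'dq': array([-1.24222417e-03, -1.21498217e-03,  1.23738800e-03, -2.75491444e-03,
       -9.90782566e-05,  2.24581581e-05,  1.32516225e-03]), 'joint_efforts': array([ 3.69136833e-03, -5.97762501e+01,  1.61287844e+00, -2.81958640e+01,
        1.27497417e-02,  4.99593691e-03, -2.53419796e-05]), 'eef_pos': array([ 238.11592806, -631.04959346,  230.41754003]), 'ee_rot': array([-3.13996046e+00,  1.06050162e-04,  3.60850323e-01]), 'wrist_force': array([-0.06344576, -0.00145775,  0.02907581]), 'wrist_torque': array([-0.051337 ,  0.0042262, -0.0007243]), 'grip_force': 0.0, 'gripper_width': 1.0005704870409762}
```

View pics/s.png

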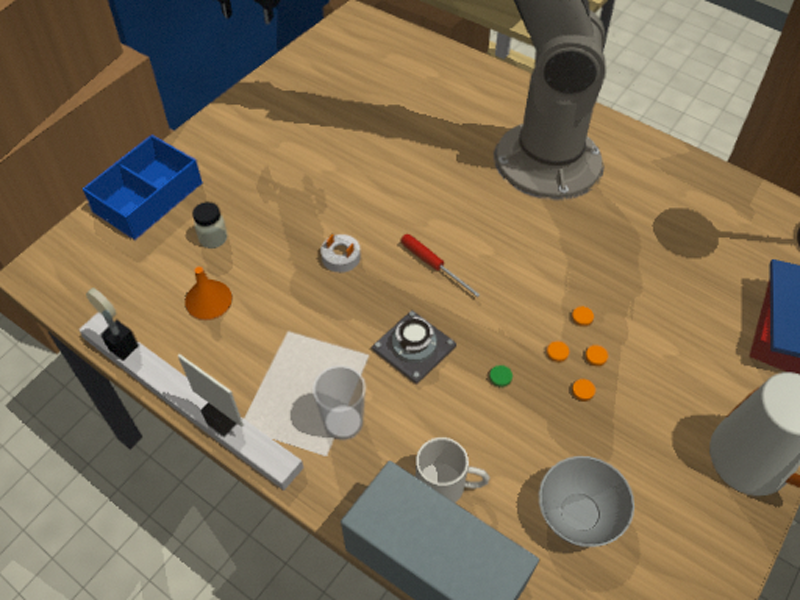

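View pics/a.png

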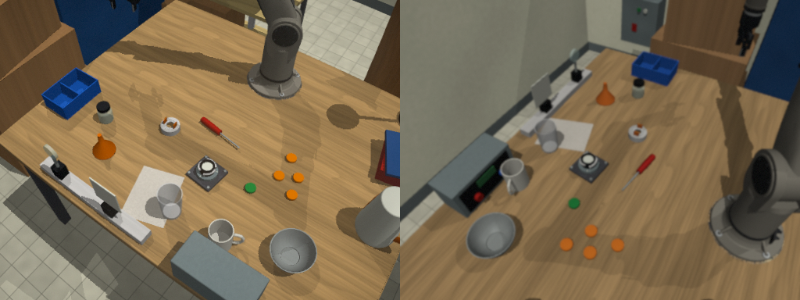

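The scene view (800x600) shows four amber discs at (583,316), (557,351), (596,355) and (583,389). Green is at (500,376), the cell at (414,335), the ring with tabs at (340,252), and the screwdriver at (440,265). Next I compute positions and each disc's distance from the base.

Run:
```python
from h import *
for n in('scene','side'):
    z=np.load(n+'.npz'); im,d,K,D,E=[z[k] for k in('im','d','K','D','E')]
    hsv=cv2.cvtColor(im,cv2.COLOR_RGB2HSV)
    C=cloud(d,K,D,E)
    for nm,lo,hi in (('amber',(8,200,120),(22,255,255)),('green',(50,150,60),(80,255,255))):
        m=cv2.inRange(hsv,lo,hi); k,l,st,c=cv2.connectedComponentsWithStats(m)
        for i in range(1,k):
            if st[i,4]<15: continue
            P=plane([c[i]],8,K,D,E)[0]; mm=(l==i)&(d>0)
            print(n,nm,c[i].round(1),st[i,4],P.round(0),'dist',np.hypot(*P[:2]).round(0),'cloud',np.median(C[mm],0).round(0))
    if n=='scene':
        # ring and cell: depth height slices near their pixels
        for nm,px,zlo,zhi in (('cellfoot',(265,222),9,17),('cellrim',(265,213),45,62),('ring',(217,161),21,29),('tabs',(217,161),38,50)):
            u,v=np.meshgrid(np.arange(512),np.arange(384)); w=(np.hypot(u-px[0],v-px[1])<35)&(C[...,2]>zlo)&(C[...,2]<zhi)&(d>0)
            p=C[w]; r=cv2.minAreaRect(p[:,:2].astype(np.float32)); print(nm,len(p),np.round(r[0],1),np.round(r[1],1),round(r[2],1),cv2.minEnclosingCircle(p[:,:2].astype(np.float32)))
```

```text
scene amber [133.4 190.4] 578 [ 716. -338.    8.] dist 791.0 cloud [ 727. -319.   29.]
scene amber [372.7 201.6] 128 [334. 259.   8.] dist 423.0 cloud [340. 261.  16.]
scene amber [356.8 224.3] 136 [431. 259.   8.] dist 503.0 cloud [436. 261.  15.]
scene amber [381.7 226.9] 138 [397. 322.   8.] dist 511.0 cloud [403. 323.  16.]
scene amber [373.3 248.8] 148 [474. 336.   8.] dist 581.0 cloud [479. 337.  16.]
scene green [320.1 239.8] 123 [535. 201.   8.] dist 572.0 cloud [540. 203.  15.]
cellfoot 415 [577.2  32.4] [193.4 168.4] 23.9 ((573.4886474609375, 28.847904205322266), 103.0473403930664)
cellrim 371 [577.9  44. ] [63.7 65.7] 61.0 ((576.3917236328125, 43.32474136352539), 34.98396301269531)
ring 198 [ 488.3 -197.5] [78.4 75.3] 47.3 ((487.8692626953125, -198.0008544921875), 41.47389221191406)
tabs 28 [ 489.1 -195.7] [21.6 51.8] 5.8 ((491.1328125, -195.929443359375), 26.775665283203125)
side amber [262.8 124.9] 288 [ 721. -337.    8.] dist 796.0 cloud [ 709. -315.   25.]
side amber [244.4 295.3] 159 [434. 262.   8.] dist 507.0 cloud [433. 263.  11.]
side amber [212.9 312.6] 179 [478. 338.   8.] dist 585.0 cloud [476. 339.  12.]
side amber [278.2 313.5] 180 [339. 262.   8.] dist 428.0 cloud [338. 263.  12.]
side amber [242.9 323. ] 186 [401. 324.   8.] dist 515.0 cloud [400. 325.  12.]
side green [222.5 259.9] 115 [538. 204.   8.] dist 576.0 cloud [536. 207.  12.]
```

The target is the disc at scene pixel (373.3,248.8), which is (583,389) enlarged: it is about 583 mm from the base, against 507, 513 and 425 for the others. The orange item at x≈716 is the funnel. I'll confirm with the wrist camera from above.

Run:
```python
from h import *
m=vision.camera_model('wrist'); print(np.array(m['mount']).round(2).tolist(),m['camera_matrix'],m['dist'])
for y in (.64,.64-np.pi,.64+np.pi):
  for nm,P in(('amber',(476,337,180)),('cell',(578,43,220)),('ring',(489,-197,180))):
    q=robot.ik(P,[np.pi,0,y]); print(y,nm,None if q is None else q.round(2))
robot.move_pose([476,337,200],[np.pi,0,.64])
x=snap('wrist','w1.png'); np.savez('w1.npz',im=x[0],d=x[1],K=x[2],D=x[3],E=x[4]); print(readout.state()['t'],readout.state()['eef_pos'],readout.state()['joints'].round(2),proj([476,337,15],*x[2:]))
```

```text
[[-0.0, 0.96, 0.27, 68.51], [1.0, 0.0, 0.0, 0.83], [0.0, 0.27, -0.96, -142.83], [0.0, 0.0, 0.0, 1.0]] [[281.88687355   0.         258.68848342]
 [  0.         281.88687355 195.077288  ]
 [  0.           0.           1.        ]] [-0.05664193  0.          0.          0.          0.        ]
0.64 amber [-0.02  0.56 -0.95  1.78  0.51  1.07 -2.09]
0.64 cell [ 0.24  0.38 -0.53  1.77  0.22  1.05 -1.31]
0.64 ring [ 0.49  0.31 -0.27  1.94  0.1   0.9  -0.76]
-2.501592653589793 amber [ 0.    0.57 -0.99  1.78  0.54  1.08  1.04]
-2.501592653589793 cell [ 0.66  0.61 -1.18  1.75  0.6   1.21  1.52]
-2.501592653589793 ring [ 1.16  0.56 -1.18  1.91  0.59  1.08  1.95]
3.7815926535897932 amber [ 0.    0.57 -0.99  1.78  0.54  1.08  1.04]
3.7815926535897932 cell [ 0.66  0.61 -1.18  1.75  0.6   1.21  1.52]
3.7815926535897932 ring [ 1.16  0.56 -1.18  1.91  0.59  1.08  1.95]
3.625 [476.50848733 336.38159662 199.88757757] [-0.01  0.53 -0.96  1.77  0.49  1.1  -2.07] [[257.55829231 175.41276569]]
```

View pics/w1.png

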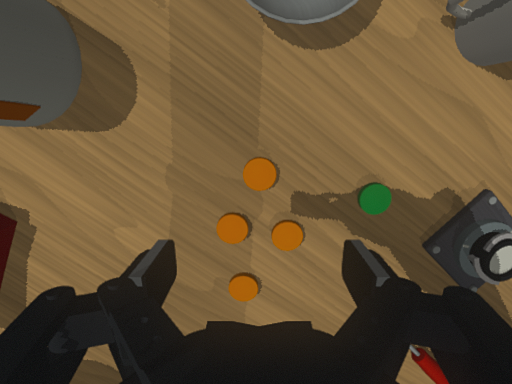

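The wrist view confirms it: image up is world (0.80,0.60), away from the base. The discs are at (261,174), (233,228), (288,235) and (244,287), green is at (376,198) and the cell is at the right. The disc at (261,174) is the farthest one, matching the predicted pixel (257.6,175.4). Next I move the camera directly above it for an exact centre and a crop.

```bash
cat >> h.py <<'E'
def over(P,z,yaw,f=None):
    # put wrist camera vertically above P (xy), TCP at height z
    c,s=np.cos(yaw),np.sin(yaw)
    t=[P[0]-c*68.51-s*.83,P[1]-s*68.51+c*.83,z]
    robot.move_pose(t,[np.pi,0,yaw]); robot.hold(.4)
    x=snap('wrist',f); return x
def circ(px,z,x):
    p=plane(px,z,*x[2:])[:,:2]; A=np.c_[2*p,np.ones(len(p))]
    w=np.linalg.lstsq(A,(p**2).sum(1),rcond=None)[0]; return w[:2],np.sqrt(w[2]+w[:2]@w[:2])
E
python3 - <<'E'
from h import *
z=np.load('w1.npz');im=z['im'];P=plane([[261,174]],12,z['K'],z['D'],z['E'])[0];print(P)
claw.command_gripper(.7)
x=over(P,100,.64)
hsv=cv2.cvtColor(x[0],cv2.COLOR_RGB2HSV); m=cv2.inRange(hsv,(6,180,80),(24,255,255))
pp=proj([[*P[:2],12]],*x[2:])[0]; print(pp)
for c in cv2.findContours(m,0,cv2.CHAIN_APPROX_NONE)[0]:
    if cv2.contourArea(c)>300:
        px=c[:,0]; print(px.mean(0).round(1),[a for a in circ(px,12,x)], [a for a in circ(cv2.convexHull(c)[:,0],12,x)])
u,v=pp.astype(int); cv2.imwrite('pics/w2.png',cv2.resize(x[0][max(0,v-100):v+160,max(0,u-170):u+170],None,fx=2,fy=2)[:,:,::-1])
cv2.imwrite('pics/w2full.png',x[0][:,:,::-1]); print(readout.state()['t'],readout.state()['eef_pos'],readout.state()['ee_rot'],x[4][:3,3])
E
```

```text
[479.31896549 334.35893945  12.        ]
[259.15522632 116.5765857 ]
[234.1 286.4] [array([340.2596863 , 260.98466045]), np.float64(20.786988888640614)] [array([340.43599791, 260.77457985]), np.float64(21.387469623304945)]
[296.9 211.3] [array([434.81943196, 260.38457091]), np.float64(20.286415623831783)] [array([434.80244404, 260.33686708]), np.float64(20.50818976338893)]
[217.3 200.3] [array([401.4668072 , 321.75317561]), np.float64(20.105467935488097)] [array([401.47515047, 321.72345481]), np.float64(20.41700875639996)]
[256.8 116.3] [array([477.95474575, 335.72977248]), np.float64(19.796834202645606)] [array([477.92943369, 335.71181657]), np.float64(20.065546228299826)]
5.0083 [424.21263551 294.39492959 100.3253028 ] [ 3.14156290e+00 -7.07923823e-04  6.39902033e-01] [479.46778685 334.66652553 243.39141779]
```

View pics/w2.png

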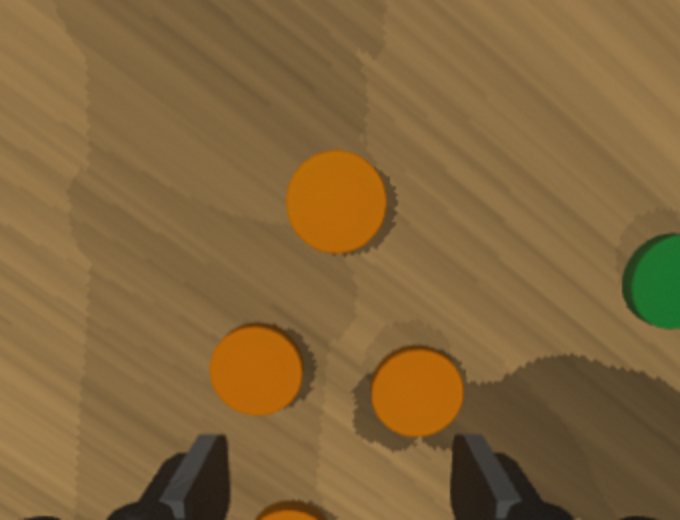

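Confirmed in the crop: the farthest amber disc is at full-image pixel (257,116), fitted radius 19.8 mm, at about (478.0, 335.7). Next I descend around it, feel the table with the tips, centre it with a soft grip, open and measure it again.

```bash
cat >> h.py <<'E'
def fz(n=3):
    v=[]
    for _ in range(n): v.append(readout.state()['wrist_force']); robot.hold(.02)
    return np.mean(v,0)
def glass(x,near,z=12):
    hsv=cv2.cvtColor(x[0],cv2.COLOR_RGB2HSV); m=cv2.inRange(hsv,(6,180,80),(24,255,255)); out=[]
    for c in cv2.findContours(m,0,cv2.CHAIN_APPROX_NONE)[0]:
        if cv2.contourArea(c)>300: out.append(circ(c[:,0],z,x))
    return min(out,key=lambda o:np.hypot(*(o[0]-near)))
E
python3 - <<'E'
from h import *
G=np.array([477.95,335.7]); Y=[np.pi,0,.64]
claw.command_gripper(.58,20)
robot.move_pose([*G,50],Y); robot.movel([*G,6],speed=80); robot.hold(.2)
f0=fz()[2]; z=6; log=[]
while z>-14:
    z-=1; robot.movel([*G,z],speed=30); f=fz()[2]-f0; log.append(round(float(f),1))
    if abs(f)>2.5: break
s=readout.state(); z0=s['eef_pos'][2]; print('touch cmd',z,'actual',z0,log,'t',s['t'])
robot.movel([*G,z+8.5],speed=60)
claw.command_gripper(.3,20); robot.hold(.2); s=readout.state(); print(s['gripper_width'],s['grip_force'],s['eef_pos'],s['wrist_force'])
claw.command_gripper(.62); robot.movel([*G,60],speed=150)
x=over(G,100,.64,'w3.png'); print(glass(x,G),readout.state()['t'],readout.state()['eef_pos'])
E
```

```text
touch cmd -3 actual -2.7789207868627597 [0.1, 0.2, 0.0, 0.8, 0.1, -0.0, 0.4, 0.9, 3.0] t 9.3583
0.4404549423113383 19.86223832939274 [478.05921113 335.6531272    5.75494089] [-0.64230582 -2.60956537  5.27898799]
(array([478.33351502, 335.14342486]), np.float64(19.765659418087598)) 11.7833 [422.53035531 295.65241127  99.6858877 ]
```

Run:
```python
from h import *
G=np.array([477.95,335.7]); Y=[np.pi,0,.64]
robot.move_pose([*G,40],Y); robot.movel([*G,5.5],speed=80)
claw.command_gripper(.3,25); robot.hold(.1); s=readout.state(); print(s['gripper_width'],s['grip_force'],s['eef_pos'])
np.save('G.npy',s['eef_pos'])
robot.movel([*G,150],speed=200)
x=over([578,43.5],144,.64,'w4.png'); np.savez('w4.npz',im=x[0],d=x[1],K=x[2],D=x[3],E=x[4])
s=readout.state(); print(s['t'],s['eef_pos'],s['ee_rot'],s['gripper_width'],s['grip_force'])
u,v=proj([[578,43.5,56]],*x[2:])[0].astype(int); print(u,v)
cv2.imwrite('pics/w4c.png',cv2.resize(x[0][max(0,v-100):v+100,u-120:u+120],None,fx=3,fy=3,interpolation=cv2.INTER_CUBIC)[:,:,::-1])
```

```text
0.4425994566005001 25.328014638762397 [478.19286625 336.03610885   6.0884404 ]
15.7917 [522.57616524   3.55581493 144.02132426] [ 3.14157518e+00 -4.44826666e-05  6.40506748e-01] 0.4339530740306623 25.087018450149117
259 116
```

View pics/w4c.png

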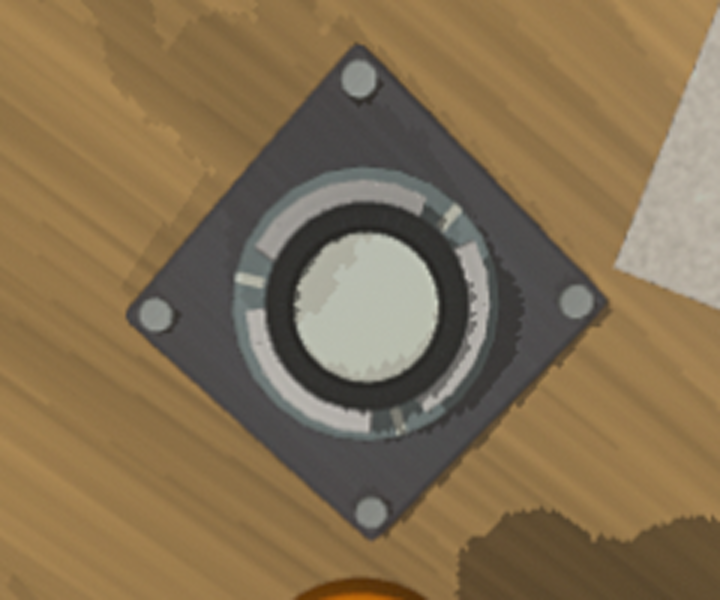

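The crop (3x, offset (139,16)) shows the cell centred at crop (366,306), which is full-image (261,118). The white gap marks are at crop (451,218), (248,281) and (398,418). The held amber glass shows at the bottom edge.

Run:
```python
from h import *
z=np.load('w4.npz'); x=[z[k] for k in('im','d','K','D','E')]; im=x[0]
g=im.max(2).astype(int); v,u=np.mgrid[:384,:512]; c=np.array([261.,118.])
rr=np.hypot(u-c[0],v-c[1])
# subpixel radial edges: white->black (seat/inner), black->grey (tube outer)
th=np.linspace(0,2*np.pi,180,endpoint=False); gf=g.astype(np.float32)
E1=[];E2=[]
for t in th:
    r=np.arange(15,40,.25); p=cv2.remap(gf,(c[0]+r*np.cos(t)).astype(np.float32)[None],(c[1]+r*np.sin(t)).astype(np.float32)[None],1)[0]
    i=np.argmax(p<100); j=i+np.argmax(p[i:]>75) 
    E1.append(c+r[i]*np.array([np.cos(t),np.sin(t)])); E2.append(c+r[j]*np.array([np.cos(t),np.sin(t)]))
for e,h in((E1,50),(E1,56),(E2,56)):
    e=np.array(e)
    for _ in range(3):
        o,r=circ(e,h,x); res=abs(np.hypot(*(plane(e,h,*x[2:])[:,:2]-o).T)-r); e=e[res<max(.5,2*np.median(res))]
    print(h,o,r,len(e))
# foot: dark square centre by corner posts
M=np.array([[451,218],[248,281],[398,418]])/3+[139,16]
P=plane(M,28,*x[2:])[:,:2]; d=P-o; a=np.degrees(np.arctan2(d[:,1],d[:,0])); print('marks',np.hypot(*d.T),a,a%120)
post=np.array([[360,78],[576,301],[371,513],[155,315]])/3+[139,16]; Q=plane(post,16,*x[2:])[:,:2]; print('posts centre',Q.mean(0))
print(readout.state()['eef_pos'])
```

```text
50 [576.99322636  41.53467487] 19.73670686773239 178
56 [577.01265197  41.59681973] 19.236746493682666 178
56 [577.01265197  41.59681973] 19.236746493682666 178
marks [35.36393037 35.23097199 34.6340419 ] [  -8.17560477  114.48693444 -126.18137236] [111.82439523 114.48693444 113.81862764]
posts centre [576.92905397  41.18991203]
[522.57616524   3.55581493 144.02132426]
```

```bash
cat >> h.py <<'E'
def goto(P,rot,speed=60,n=2):
    # straight move with correction of steady-state error
    P=np.array(P,float); c=P.copy()
    for _ in range(n):
        robot.movel(c,rot,speed=speed); robot.hold(.15); c=c+(P-readout.state()['eef_pos'])
    return c
E
python3 - <<'E'
from h import *
c,s=np.cos(.64),np.sin(.64); ex=np.array([c,s]); ey=np.array([s,-c])
gm=np.array([478.33,335.14]); cell=np.array([577.0,41.5]); g2=np.load('G.npy')[:2]; g1=np.array([478.06,335.65])
tx=cell@ex+(g2-gm)@ex; ty=cell@ey+(g1-gm)@ey; T=tx*ex+ty*ey; print(T)
Y=[np.pi,0,.64]
robot.movel([*T,90],Y,speed=150); cc=goto([*T,66],Y,50); print(readout.state()['eef_pos'],cc)
robot.hold(.2); f0=fz(5); z=66; log=[]
while z>53:
    z-=1 if z>63 else .5; robot.movel([*cc[:2],cc[2]-66+z],Y,speed=20); f=fz()-f0; log.append([z,*f.round(1)])
    if f[2]>2.5 or np.hypot(*f[:2])>6: break
print(log); s=readout.state(); print(s['eef_pos'],s['t'],s['gripper_width'])
x=snap('wrist','w5.png')
E
```

```text
[577.00042971  42.21134677]
[576.78332709  42.03605236  65.7563992 ] [576.97143446  42.22810845  65.95885275]
[[65, np.float64(0.1), np.float64(-0.2), np.float64(0.1)], [64, np.float64(0.1), np.float64(-0.2), np.float64(-0.0)], [63, np.float64(-0.6), np.float64(-0.5), np.float64(0.4)], [62.5, np.float64(-0.2), np.float64(0.2), np.float64(0.0)], [62.0, np.float64(-0.0), np.float64(0.0), np.float64(0.3)], [61.5, np.float64(-0.4), np.float64(-0.1), np.float64(0.1)], [61.0, np.float64(0.4), np.float64(-0.3), np.float64(0.3)], [60.5, np.float64(0.5), np.float64(0.1), np.float64(0.4)], [60.0, np.float64(-0.4), np.float64(-0.6), np.float64(0.7)], [59.5, np.float64(-0.2), np.float64(-0.4), np.float64(-0.1)], [59.0, np.float64(-0.3), np.float64(0.1), np.float64(0.2)], [58.5, np.float64(-0.4), np.float64(-0.2), np.float64(0.2)], [58.0, np.float64(-0.4), np.float64(-0.4), np.float64(-0.0)], [57.5, np.float64(0.3), np.float64(-0.6), np.float64(0.7)], [57.0, np.float64(-0.3), np.float64(-0.2), np.float64(-0.3)], [56.5, np.float64(-0.7), np.float64(-0.6), np.float64(2.9)]]
[577.04446332  42.25015396  56.65880604] 22.7833 0.4358628763653152
```

Run:
```python
from h import *
s=readout.state(); p=s['eef_pos']; Y=[np.pi,0,.64]
claw.command_gripper(.65); robot.movel([p[0],p[1],100],Y,speed=100)
x=over([577,41.5],150,.64); a=x[0]
print('glass',glass(x,np.array([577,41.5]),63))
x=over([489,-197],113,.64); np.savez('w6.npz',im=x[0],d=x[1],K=x[2],D=x[3],E=x[4])
u,v=proj([[489,-197,25]],*x[2:])[0].astype(int); print(u,v)
cv2.imwrite('pics/w6.png',np.hstack([cv2.resize(i[16:216,u-100:u+100],None,fx=2,fy=2,interpolation=cv2.INTER_CUBIC) for i in (a,x[0])])[:,:,::-1]); print(readout.state()['t'],readout.state()['eef_pos'])
```

```text
glass (array([577.13788757,  41.70900755]), np.float64(19.825605142556743))
259 116
26.075 [ 433.78360159 -236.91978451  113.04905383]
```

View pics/w6.png

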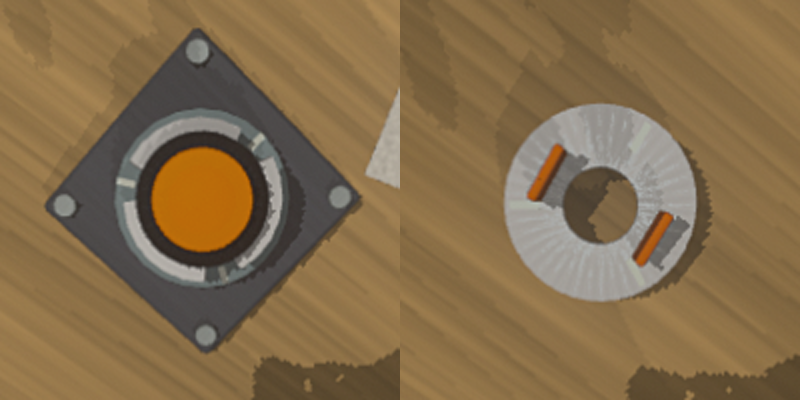

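Left panel: the glass is seated and centred in the cell at (200,200). Right panel: the ring is centred at crop (600,202), with tabs at (546,172) and (654,240). The faint pin marks at about (637,137), (517,204) and (628,278) are at image angles of about 60, 180 and 300 degrees, so ring +x is at about 60.

Run:
```python
from h import *
z=np.load('w6.npz'); x=[z[k] for k in('im','d','K','D','E')]; im=x[0]
hsv=cv2.cvtColor(im,cv2.COLOR_RGB2HSV); m=cv2.inRange(hsv,(4,180,80),(22,255,255)); C=[]
for c in cv2.findContours(m,0,cv2.CHAIN_APPROX_NONE)[0]:
    if cv2.contourArea(c)>40:
        M=cv2.moments(c); q=[M['m10']/M['m00'],M['m01']/M['m00']]; p=plane([q],44,*x[2:])[0,:2]
        r=cv2.fitLine(plane(c[:,0],44,*x[2:])[:,:2].astype(np.float32),cv2.DIST_L2,0,.01,.01).ravel()
        print(np.round(q,1),p,'face dir',np.degrees(np.arctan2(r[1],r[0]))); C.append(p)
C=np.array(C); d=C[1]-C[0]; print('sep',np.hypot(*d),'mid',C.mean(0),'tab axis',np.degrees(np.arctan2(d[1],d[0])))
# ring disc: grey low saturation
g=((hsv[...,1]<45)&(hsv[...,2]>110)).astype(np.uint8); v,u=np.mgrid[:384,:512]; g[np.hypot(u-259,v-117)>62]=0
g=cv2.morphologyEx(g,cv2.MORPH_OPEN,np.ones((3,3),np.uint8)); c=max(cv2.findContours(g,0,cv2.CHAIN_APPROX_NONE)[0],key=cv2.contourArea); h=cv2.convexHull(c)[:,0]
print('disc',circ(c[:,0],25,x),circ(h,25,x))
q=np.array([[637,137],[517,204],[628,278],[600,202]])/2-[200,0]+[159,16]; p=plane(q,25,*x[2:])[:,:2]; dd=p[:3]-p[3]; print('marks',np.degrees(np.arctan2(dd[:,1],dd[:,0])))
for rx in (-7,53,113,-67):   # candidate closing yaws at the cell
    pass
```

```text
[285.3 135.2] [ 489.58594065 -220.37648158] face dir 5.4809403
[231.4 102. ] [ 485.02063379 -174.76060182] face dir 6.1912875
[ 92.4 139. ] [ 401.22130764 -104.846434  ] face dir 68.22235
[507.3  15. ] [ 652.64332005 -294.14310616] face dir 53.135967
sep 45.843761981942635 mid [ 507.11780053 -198.53165589] tab axis 95.71521795841753
disc (array([ 487.26537592, -197.55234249]), np.float64(37.73327347178973)) (array([ 487.2449298 , -197.59117433]), np.float64(38.021395330270124))
marks [   6.38843312  127.88198833 -122.51130446]
```

Ring at (487.3,-197.6): tab spacing 45.8 mm against 46 expected, disc radius 37.7, ring +x at 5.7°. The cell gap is at −6.6°, so the ring needs −12.3° before entry. Grip, carry and lower it by feel.

Run:
```python
from h import *
rg=[486.93,-197.11]; ce=[576.66,41.96]; yg=np.radians(5.7); yp=np.radians(-6.6)
Y=[np.pi,0,yg]
claw.command_gripper(.85); robot.move_pose([*rg,95],Y)
robot.movel([*rg,50],Y,speed=80); cc=goto([*rg,26],Y,60); print(readout.state()['eef_pos'],readout.state()['ee_rot'])
claw.command_gripper(.4,40); robot.hold(.1); s=readout.state(); print(s['gripper_width'],s['grip_force'],s['eef_pos'],s['wrist_force']); g=s['eef_pos']
robot.movel([*rg,150],Y,speed=200)
Y=[np.pi,0,yp]; T=[ce[0]+g[0]-rg[0],ce[1]+g[1]-rg[1]] if 0 else ce
robot.move_pose([*T,130],Y); cc=goto([*T,92],Y,80); robot.hold(.2); f0=fz(5); print('f0',f0,readout.state()['eef_pos'],readout.state()['ee_rot'])
z=92.;log=[]
while z>64:
    z-=1 if z>84 else .5; robot.movel([cc[0],cc[1],cc[2]-92+z],Y,speed=25); f=fz(2)-f0; log.append((z,*[float(a) for a in f.round(1)]))
    if f[2]>3 or np.hypot(*f[:2])>8: break
print(log[-8:]); s=readout.state(); print(s['eef_pos'],s['t'],s['gripper_width'],s['wrist_torque']); np.save('f0.npy',f0)
```

```text
[ 486.6804668  -197.17672012   25.83632967] [ 3.14149854e+00 -1.12555492e-04  9.94165857e-02]
0.5733714806582214 41.836323738098145 [ 486.79891959 -197.15617742   25.98760562] [-0.29029664 -0.22937672  4.78391732]
f0 [-0.1394964  -0.13776641 -0.20327263] [576.28502075  41.77065605  91.50761915] [-3.14152962e+00  1.28286499e-05 -1.15245224e-01]
[(71.5, 0.3, -0.3, -0.5), (71.0, 0.5, 0.3, -0.5), (70.5, 0.3, 0.8, -0.4), (70.0, 0.1, 0.3, -0.9), (69.5, -0.8, -0.3, -0.8), (69.0, 0.4, 0.3, -0.5), (68.5, -0.3, -0.0, 1.4), (68.0, -1.6, -1.1, 5.4)]
[576.74997491  41.99551146  68.29068201] 43.8333 0.5766947063095664 [-0.13643536  0.38929872  0.01410424]
```

Run:
```python
from h import *
f0=np.load('f0.npy'); s=readout.state(); t0=s['t']; p=np.array([576.9,42.15,68.0+ .45+.1]); y0=-6.6
tq0=s['wrist_torque'][2]; log=[]
def step(a,z):
    robot.movel([p[0],p[1],z],[np.pi,0,np.radians(y0-a)],speed=60)
    robot.hold(.04); s=readout.state(); r=(a,round(z,2),round(float(np.degrees(s['ee_rot'][2])),1),round(float(s['wrist_torque'][2]-tq0),3),*[round(float(v),1) for v in s['wrist_force']-f0],round(s['t'],1)); log.append(r); return r
z=p[2]; a=0; on=None
for a in (8,16,22): 
    r=step(a,z)
    if abs(r[3])>.08: on=a;break
while r[-1]<55 and a<75:
    if on is not None and a>=on+6: break
    a+=2; 
    if on is not None or r[6]<-2: z-=.19
    r=step(a,z)
    if on is None and abs(r[3])>.08: on=a
    if abs(r[3])>.5: break
print(*log,sep='\n'); print(on,a)
```

```text
(8, np.float64(68.55), -14.4, -0.019, -0.2, -0.5, 1.4, 44.2)
(16, np.float64(68.55), -22.3, -0.036, 0.7, -0.5, 2.2, 44.5)
(22, np.float64(68.55), -28.3, -0.022, -0.2, -0.2, 1.2, 44.8)
(24, np.float64(68.55), -30.5, -0.038, 0.5, -0.6, 1.9, 45.1)
(26, np.float64(68.55), -32.5, -0.049, -0.2, 0.4, 0.6, 45.4)
(28, np.float64(68.55), -34.5, -0.042, -0.3, 0.8, 1.5, 45.7)
(30, np.float64(68.55), -36.5, -0.066, -0.3, 0.8, 2.3, 46.0)
(32, np.float64(68.55), -38.5, -0.071, 0.3, 0.4, 2.2, 46.3)
(34, np.float64(68.55), -40.5, -0.087, -0.3, 0.2, 0.8, 46.5)
(36, np.float64(68.36), -42.5, -0.122, -0.5, 0.8, 1.5, 46.8)
(38, np.float64(68.17), -44.5, -0.081, 0.1, 0.9, 1.1, 47.1)
(40, np.float64(67.98), -46.6, -0.138, -0.8, 0.7, 0.9, 47.4)
34 40
```

Run:
```python
from h import *
s=readout.state(); p=s['eef_pos']; print(p,s['wrist_torque'],s['gripper_width'],s['wrist_force'])
claw.command_gripper(.8); s=readout.state(); print('after',s['wrist_torque'],s['wrist_force'])
Y=[np.pi,0,np.radians(-46.6)]
robot.movel([p[0],p[1],110],Y,speed=200)
yw=np.radians(-46.6); x=over([577,41.5],165,yw)
hsv=cv2.cvtColor(x[0],cv2.COLOR_RGB2HSV); m=cv2.inRange(hsv,(4,180,80),(22,255,255))
C=[]
for c in cv2.findContours(m,0,cv2.CHAIN_APPROX_NONE)[0]:
    M=cv2.moments(c)
    if M['m00']>25:
        q=[M['m10']/M['m00'],M['m01']/M['m00']]; P=plane([q],86,*x[2:])[0,:2]; print(np.round(q),M['m00'],P)
        if np.hypot(*(P-[577,41.5]))<35 and np.hypot(*(P-[577,41.5]))>14: C.append(P)
if len(C)==2: d=C[1]-C[0]; print('mid',np.mean(C,0),'sep',np.hypot(*d),'ring x',(np.degrees(np.arctan2(d[1],d[0]))-90)%180)
cv2.imwrite('pics/w7.png',cv2.resize(x[0][16:216,139:379],None,fx=2.5,fy=2.5)[:,:,::-1]); print(readout.state()['t'])
cl=cloud(x[1],*x[2:]); r=np.hypot(cl[...,0]-577,cl[...,1]-41.5); w=(r>28)&(r<36)&(x[1]>0)&(cl[...,2]>55)&(cl[...,2]<78); print('flange z',np.median(cl[w],0))
A=np.c_[cl[w][:,:2]-[577,41.5],np.ones(w.sum())]; print('plane',np.linalg.lstsq(A,cl[w][:,2],rcond=None)[0])
```

```text
[576.81433498  42.21835567  67.98805842] [ 0.13597639  0.33273061 -0.124395  ] 0.5703011287161742 [-0.94023374  0.52830229  0.69323643]
after [-0.02348134 -0.0098019  -0.03187436] [-1.13668975 -0.61496634  0.35503803]
[224. 317.] 189.0 [476.73879504 194.6236272 ]
[458. 163.] 1776.5 [435.13829968 -44.89631271]
[289. 116.] 78.5 [560.63162859  24.67381267]
[229. 117.] 105.0 [593.68376639  56.30039023]
[259. 116.] 952.5 [577.25670714  40.67890256]
mid [577.15769749  40.48710145] sep 45.74586562091777 ring x 133.73736883048667
49.0
flange z [579.32398894  39.23823408  67.23640645]
plane [-3.01120102e-03 -1.51588120e-03  6.72706871e+01]
```

View pics/w7.png

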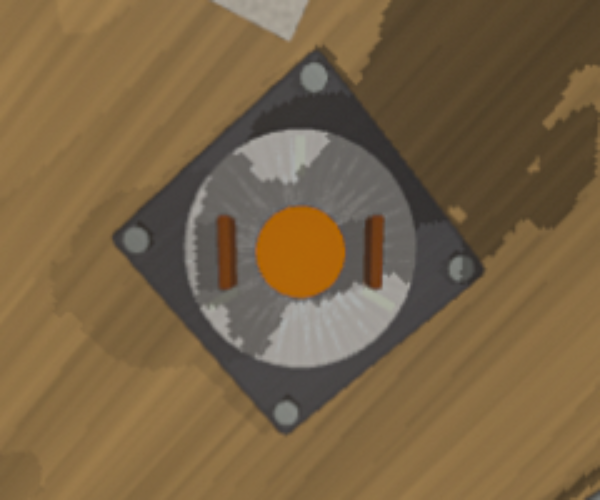

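The picture shows the ring level and centred on the cell, tabs at crop (227,252) and (375,252), amber dome in the hole at (300,252). The ring stayed at −46° after release, so it did not unwind. The tool sank 0.68 mm below first contact, so at 14 N/mm the spring load is about 9–10 N, within snug. Handing in.

```bash
python3 -c "
from h import *
print(robot.hand_in(), readout.state()['t'])"
```

```text
the job is handed in; nothing more can be done
the job is handed in; nothing more can be done
```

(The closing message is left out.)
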